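# Hold the labeller's bottle guide while it is clamped

## Robot

A 7-joint arm with a two-finger parallel gripper is mounted at the origin on the work surface. World frame = base frame: x ahead of the robot, y to its left, z up, the work surface at z = 0. Lengths are in mm, angles in rad, forces in N, time in s.
With the tool pointing down it reaches from about 425 to 950 mm from the base axis. Payload 16.7 kg.
Tool frame: the origin (TCP) lies on the centre line of the jaws, within the pads' length; the fingertips stand 17 mm ahead of it and the grasp point (between the pads) lies 2 mm behind it; z points along the fingers, y is the line along which they close (so a half turn about z gives the same grasp; the last joint's range is limited). The gripper opens to 94 mm and grips with 3 to 60 N. Pads are 16 mm wide; open, the fingers measure 119 mm over their backs; the gripper's body (75 mm by 177 mm) begins 78 mm behind the grasp point.
Start: joints at [-1.292, 0.426, 0.074, 1.606, -0.034, 1.111, -0.067], TCP at [280.037, 614.129, 222.467] pointing down, gripper open.
Joint ranges: [-2.85, 2.85], [-0.5, 2.14], [-1.23, 1.37], [0.21, 2.46], [-1.02, 4.16], [0.16, 2.05], [-2.73, 2.73]. Speed limits (rad/s): [1.89, 1.89, 2.39, 2.39, 3.01, 3.01, 3.01].

## Interface

Orientations are given as a unit quaternion [w, x, y, z].
In Python, from bench import robot, cams, job gives the robot as it stands. Calls block until the motion is done:
- robot.movep(position, orientation): joint-space move of the TCP to a pose.
- robot.move_linear(position, rate=150, frame=None, stop_force=None): straight line of the TCP; frame=None keeps the orientation; rate is the mean speed in mm/s. With stop_force (N) it stops when the force on the tool has changed by that much, and returns True; else False.
- robot.movej(angles): joint-space move.
- robot.grip(opening, effort=None): opening from 0.0 (shut) to 1.0 (fully open); effort is the grip in N (None keeps the last); returns when the fingers have stopped.
- robot.hold(seconds).
- robot.ik(position, orientation): joint angles nearest the present ones, or None.
- robot.observe(): the state.
- cams.read_camera(name): name is "scene" or "top"; returns a dict with "img" (420x560x3 uint8, red, green, blue), "mtx" (3x3 intrinsics, pixels), "R" (3x3) and "t" (3): a world point X has camera coordinates R X + t. Camera axes: x right, y down, z forward; pixel columns grow to the right and rows downward; lengths in mm; the calibration is good to about 2 mm. A picture is of the moment at which its call begins. There is no depth.
A pose or a line that the arm cannot do raises robot.MotionError and nothing moves.
- job.finish_job(): hands the job in; it is judged then, once.
The state is a dict: "clock": time; "joints": joint angles; "qvel": joint speeds; "effort": joint torques, N m; "eef_pos": TCP position; "ee_rot": TCP orientation; "ft_force": force on the tool from outside, world axes, zero at the start; "ft_torque": the same for the moment, N m; "finger_gap": opening from 0.0 (shut) to 1.0 (fully open); "grip_force": force on a finger pad.
Only numpy, scipy, OpenCV 4.12 (cv2) and the standard library are available. Lean on these libraries where they do the work, as an engineer would, in place of code of your own. Each camera call takes 0.05 s, during which the arm holds its last target. There are 200 camera calls.

## Task

Help set up the bottle labeller for a new bottle: take the empty green bottle from the wooden cradle and gently lay it on the machine's two rollers, between the sprung black neck cup and the sliding guide, mouth towards the cup, and let go of it. Then push the guide against the bottle's base until the mouth sits in the cup and the cup has gone about half way in along its 20 mm of spring travel, never hard against its stop. Finish while still holding the guide there with that steady push, touching the guide and not the bottle, so that a colleague can tighten its red clamp knob; leave the other things on the bench where they are.

Things in the scene. Friction and masses are not known exactly. Their poses are not given: they have to be found in the camera images.
- labeller: Black bench-top bottle labeller, fixed. Origin on the bench, below the bottle's axis line; y along the rollers, x to the back (label roll), z up. Side plates at y -199 and +219 mm, 143 mm high, x -120 to 180; drive housing beyond the -y one, 160 mm high. Two guide rods at x -85 and +75, 75 mm up. Label roll and pressure arm (165 mm high) lie beyond x 80 mm; the space above the rollers is free.
- rollers: The labeller's two level aluminium rollers, origin and axes as the labeller's: 22 mm dia, at x -21 and +21 mm, tops 96 mm up, from y -190 to +210 mm; they do not turn. A 60 mm bottle lying in the groove between them has its axis at x 0, 120 mm up. Between x -70 and +70 mm only cup, guide and bottle stand above them.
- bottle: Empty green glass bottle, 0.25 to 0.42 kg, lying in the cradle. 180 mm long: straight body 60 mm dia, 110 mm long, then shoulder and neck (29 mm dia at the mouth). Origin on its axis, mid straight body, near its centre of mass; y runs from mouth to base (base at +55, mouth at -125 mm). It may have rolled about y, so x and z may point anywhere.
- mouth (a point): Centre of the bottle's mouth (end of the neck).
- base (a point): Centre of the bottle's flat base.
- cradle: Wooden cradle, fixed, 110 x 125 mm, origin at the centre of its underside. Two V-notched boards (16 mm thick, at y -42 and +42 mm, about 50 mm high) carry the bottle along the cradle's y, bottle axis 60 mm above the bench. Between the boards the space beside the bottle is free down to the 10 mm floor.
- cup (a joint): How far the sprung neck cup is pushed in along the labeller's -y, m: 0 = out, 0.010 = half way, 0.020 = hard on its stop. Spring 0.7 N/mm with 2.1 N preload (about 9 N half way); it pushes bottle and guide back if the push stops.
- cup_lip (a point): Centre of the open end of the neck cup: black rubber, 46 mm dia, red ring at its back, opening to the labeller's +y; recess 34 mm dia and 8 mm deep, so a seated mouth lies 8 mm inside the lip. At rest at x 0, y -135 mm, 120 mm up in the labeller's frame; 22 mm of its bright stem then shows.
- guide (a joint): How far the bottle guide has slid along the labeller's -y, towards the cup, m, 0 to 0.125. Its clamp is loose: it slides on the rods with about 1.5 N of friction.
- guide_pad (a point): Centre of the guide's round white pad (48 mm dia) that meets the bottle's base; on the bottle's axis line, 120 mm up, at labeller y = 110 mm minus the joint value.
- guide_back (a point): Where to push: centre of the back of the guide, a flat aluminium plate (64 mm wide, 99 to 155 mm up) facing the labeller's +y, 14 mm behind the pad face, with at least 85 mm free to the side plate behind it. The hub with the red clamp knob is on the front rod, 85 mm nearer the robot.
- full_bottle_a: Full stoppered clear bottle, standing, 60 mm dia, 198 mm high; bystander. Origin at the centre of its underside.
- full_bottle_b: Another one like it, elsewhere; bystander.
- label_roll: Spare roll of blank labels, 84 mm dia, 60 mm high, standing on its end; bystander. Origin under its centre.
- screwdriver: Red-handled screwdriver lying on the bench, about 200 mm long along its x axis, origin under its middle; bystander.
Mind the look-alikes: they are no part of the job. Of the things like the bottle, leave any that is orange; of the rest the smaller one is meant.

How it is judged:
By the outcome, as a careful person would: the job done as asked, in the order asked, and still so for the second after the job is handed in, while the arm keeps its last pose, push and grip.
It also fails if it takes over 58 s, if anything falls off the work surface, if the arm or the gripper's body presses on something with over 40 N, if the wrist force passes 120 N, or if a joint passes its speed limit or range.

## Working session

There is one attempt and no reset: what is moved stays moved. The work goes in short steps, each a Python script; the robot and the scene stay as the last script left them, time stands still between calls to the robot, and variables do not carry over. Pictures are saved under pics/ and viewed, at most 10 in all, crops included, and the job is handed in when it is done.

```bash
mkdir -p pics; ls; python3 - <<'E'
from bench import robot, cams, job
import cv2
for n in("scene","top"):
    c=cams.read_camera(n); cv2.imwrite(f"pics/{n}1.png",c["img"][...,::-1]); print(n,c["mtx"].round(1).tolist(),c["R"].round(4).tolist(),c["t"].round(1).tolist())
o=robot.observe(); print(o["clock"],o["ee_rot"],o["eef_pos"])
E
```

```text
pics
scene [[467.8, 0.0, 278.0], [0.0, 467.8, 210.0], [0.0, 0.0, 1.0]] [[-0.6471, 0.7624, -0.0051], [0.4023, 0.3357, -0.8517], [-0.6476, -0.5532, -0.5239]] [179.6, -139.9, 1714.4]
top [[508.8, 0.0, 278.0], [0.0, 508.8, 197.6], [0.0, 0.0, 1.0]] [[-0.0197, -0.9996, -0.018], [-0.9931, 0.0216, -0.1157], [0.116, 0.0156, -0.9931]] [163.1, 459.3, 1472.8]
0.1 [-6.61391072e-05  2.12261903e-01  9.77212658e-01 -5.49465774e-04] [279.91031324 613.83477811 221.86441783]
```

View pics/scene1.png

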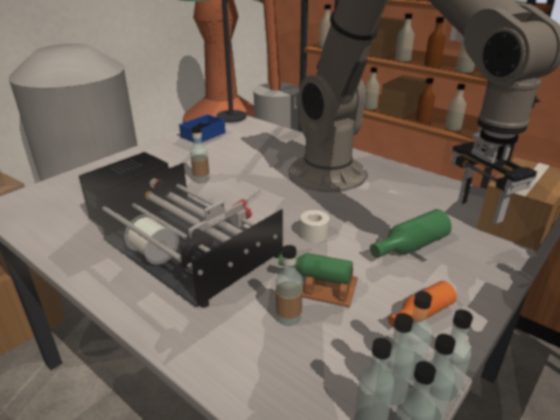

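View pics/top1.png

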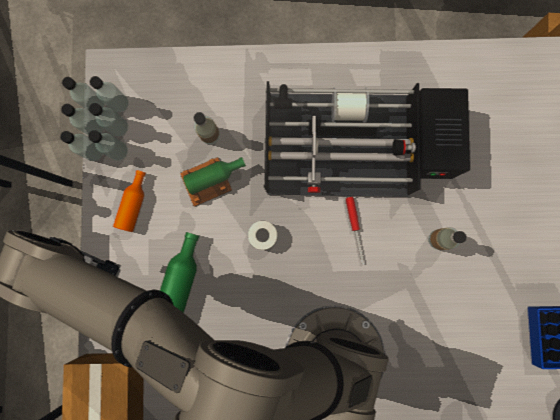

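The picture shows three candidates in the top view: the green bottle in the cradle (~212,176), a larger green one on the bench (~182,270), and an orange one (~130,202). The smaller green one in the wooden cradle fits. The labeller is at (270–470, 80–195), with the cup at ~(405,147) and the guide at ~(314,150).

```bash
cat > h.py <<'E'
from bench import robot, cams, job
import numpy as np, cv2
from scipy.spatial.transform import Rotation as Rn
def ray(c,uv):
    d=c["R"].T@np.linalg.inv(c["mtx"])@np.array([uv[0],uv[1],1.]); return -c["R"].T@c["t"],d
def plane(c,uv,z):
    o,d=ray(c,uv); return o+d*(z-o[2])/d[2]
def proj(c,X):
    p=c["mtx"]@(c["R"]@np.asarray(X,float)+c["t"]); return p[:2]/p[2]
def green(img,box):
    h=cv2.cvtColor(img,cv2.COLOR_RGB2HSV); m=cv2.inRange(h,(55,90,20),(90,255,255))
    k=np.zeros_like(m); x0,y0,x1,y1=box; k[y0:y1,x0:x1]=m[y0:y1,x0:x1]
    cs,_=cv2.findContours(k,cv2.RETR_EXTERNAL,cv2.CHAIN_APPROX_NONE); return max(cs,key=cv2.contourArea)
E
python3 - <<'E'
from h import *
c=cams.read_camera("top"); im=c["img"]
cs=green(im,(170,140,260,220)); r=cv2.minAreaRect(cs); print(cv2.contourArea(cs),r)
P=np.array([plane(c,p,60)[:2] for p in cs[:,0,:]]); r=cv2.minAreaRect(P.astype(np.float32)); print(r)
crop=cv2.resize(im[75:205,170:480],None,fx=2.5,fy=2.5,interpolation=cv2.INTER_CUBIC); cv2.imwrite("pics/crop1.png",crop[...,::-1])
E
```

```text
857.0 ((214.48275756835938, 173.29310607910156), (19.564661026000977, 61.582725524902344), 66.80140686035156)
((534.1576538085938, 336.2383117675781), (57.91150665283203, 178.74354553222656), 22.297176361083984)
```

View pics/crop1.png

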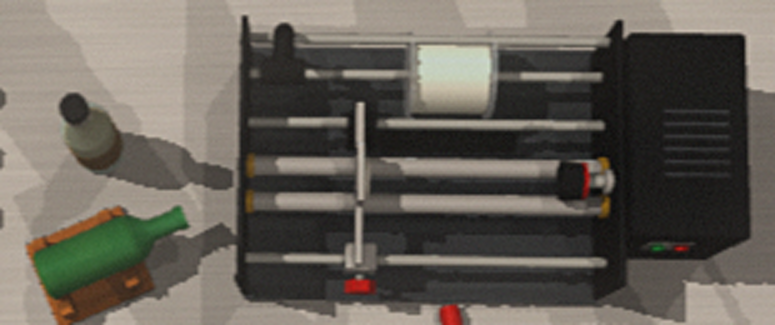

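The crop confirms it: the small green bottle lies in the brown cradle with its mouth at crop (185,215). The rollers run at crop rows ~165 and ~203, the rods at ~124 and ~260, the cup lip is at ~(557,182) and the guide at ~(360,165).

```bash
python3 - <<'E'
from h import *
c=cams.read_camera("top"); g=cv2.cvtColor(c["img"],cv2.COLOR_RGB2GRAY).astype(float)
def fit(y0,y1,x0,x1,z,dy):
    pts=[]
    for x in list(range(x0,x1)):
        if 306<x<324: continue
        s=np.arange(y0,y1)+int(round((x-270)*5/358)); w=np.clip(g[s,x]-90,0,None)
        if w.sum()>60: pts.append(plane(c,(x,(w*s).sum()/w.sum()),z)[:2])
    P=np.array(pts); k=np.polyfit(P[:,1],P[:,0],1); r=P[:,0]-np.polyval(k,P[:,1]); k=np.polyfit(P[abs(r)<3,1],P[abs(r)<3,0],1)
    print(z,len(P),k,"x at y=0",np.polyval(k,0)); return k
for a in ((121,128,290,405,75),(137,145,275,385,92),(152,160,275,400,92),(175,183,275,405,75)): fit(*a,0)
q=lambda u,v,z:plane(c,(u/2.5+169.7,v/2.5+74.7),z).round(1)
for n,a in dict(lip=(557,181,130),rollL=(246,164,85),rollL2=(246,201,85),rollR=(608,168,85),rollR2=(608,207,85),guideback=(356,150,155),guidefront=(367,150,155),plateL=(243,160,143),plateR=(617,160,143),fullA=(75,107,198),mouth=(186,217,60)).items(): print(n,q(*a))
# bottle axis: width profile
cs=green(c["img"],(170,140,260,220))[:,0,:]; P=np.array([plane(c,p,60)[:2] for p in cs]); 
(cx,cy),(w,h),a=cv2.minAreaRect(P.astype(np.float32)); ax=np.array([-np.sin(np.radians(a)),np.cos(np.radians(a))]); n=np.array([ax[1],-ax[0]])
s=P@ax; t=P@n; print("axis",ax,s.min(),s.max())
for b in np.arange(s.min(),s.max(),15):
    i=(s>=b)&(s<b+15); print((b-s.min()).round(),t[i].min().round(1),t[i].max().round(1))
print("n",n)
E
```

```text
75 97 [3.79690890e-02 6.69958521e+02] x at y=0 669.9585213478105
92 88 [3.87339387e-02 6.14586410e+02] x at y=0 614.5864101814526
92 97 [4.03386673e-02 5.72476938e+02] x at y=0 572.476937521703
75 104 [3.72688348e-02 5.09040471e+02] x at y=0 509.0404705670561
lip [ 584.5 -167.9  130. ]
rollL [622.4 177.8  85. ]
rollL2 [579.1 178.5  85. ]
rollR [ 607.9 -236.4   85. ]
rollR2 [ 562.6 -234.1   85. ]
guideback [618.9  54.8 155. ]
guidefront [618.6  42.8 155. ]
plateL [613.5 179.1 143. ]
plateR [ 603.7 -231.8  143. ]
fullA [662.6 355.6 198. ]
mouth [566.9 249.7  60. ]
axis [-0.3908943   0.92043558] 11.436890890243157 190.03463080824486
0.0 610.0 633.8
15.0 611.5 632.9
30.0 612.1 635.9
45.0 600.7 645.8
60.0 596.2 651.8
75.0 595.6 650.3
90.0 596.2 650.9
105.0 595.9 650.0
120.0 595.9 650.9
135.0 596.8 651.2
150.0 597.4 652.0
165.0 595.6 652.6
n [0.92043558 0.3908943 ]
```

```bash
cat >> h.py <<'E'
YAW=-0.0386; OY=-34.
def lab(x,y,z):
    return np.array([592.5+0.0386*(OY+34)+x*np.cos(YAW)-y*np.sin(YAW), OY+x*np.sin(YAW)+y*np.cos(YAW), z])
E
python3 - <<'E'
from h import *
ims=[]
for n,(x0,y0,x1,y1) in (("scene",(85,145,285,305)),("top",(255,75,425,205))):
    c=cams.read_camera(n); f=800/ (x1-x0)/2
    im=cv2.resize(c["img"][y0:y1,x0:x1],None,fx=f,fy=f,interpolation=cv2.INTER_CUBIC)[...,::-1].copy()
    for p,col in (((-21,210,85),(0,255,255)),((21,210,85),(0,255,255)),((-21,-190,85),(0,255,255)),((21,-190,85),(0,255,255)),((0,-135,120),(255,0,255)),((0,-135,143),(255,0,255)),((0,77,155),(255,255,0)),((0,91,155),(0,255,0)),((-85,219,143),(0,128,255)),((75,219,143),(0,128,255))):
        u=(proj(c,lab(*p))-(x0,y0)+.5)*f; cv2.drawMarker(im,tuple(int(v) for v in u),col,cv2.MARKER_CROSS,9,1)
    ims.append(im)
H=max(i.shape[0] for i in ims); ims=[cv2.copyMakeBorder(i,0,H-i.shape[0],0,0,cv2.BORDER_CONSTANT) for i in ims]
o=np.hstack(ims); print(o.shape); cv2.imwrite("pics/ov.png",o)
E
```

```text
(320, 800, 3)
```

View pics/ov.png

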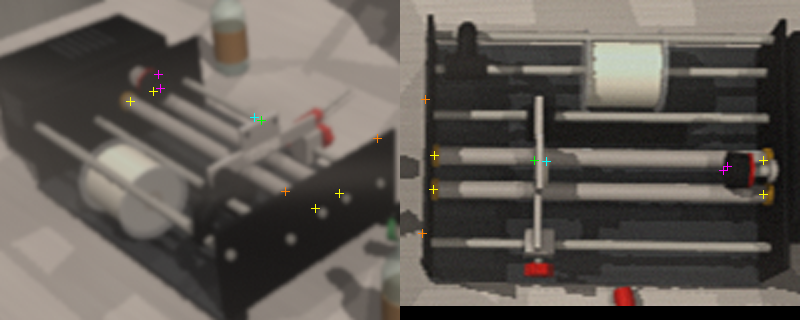

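The overlay shows markers a few pixels off the roller ends along y, so the labeller origin is at y≈-38. The cup lip is near world y -170. The guide already stands about 30 mm in, with its pad near world y 42. Now I'll grasp.

```bash
sed -i 's/OY=-34\./OY=-38./; s/592.5+0.0386\*(OY+34)/592.4/' h.py; cat >> h.py <<'E'
def quat(n,s=1):
    y=s*np.array([n[0],n[1],0])/np.hypot(*n[:2]); z=np.array([0,0,-1.]); 
    q=Rn.from_matrix(np.column_stack([np.cross(y,z),y,z])).as_quat(); return np.r_[q[3],q[:3]]
AX=np.array([-.3909,.9204]); N=np.array([.9204,.3909]); NL=np.array([np.cos(YAW),np.sin(YAW)])
E
python3 - <<'E'
from h import *
j0=np.array(robot.observe()["joints"])
for s in (1,-1):
    for p,n in (((521,368.5,190),N),((521,368.5,58),N),(lab(0,9,250),NL),(lab(0,120,130),NL)):
        j=robot.ik(p,quat(n,s)); print(s,None if j is None else np.round(j,2))
robot.grip(1.0)
s=1
robot.movep([521,368.5,190],quat(N,s)); robot.move_linear([521,368.5,58],rate=80,stop_force=12)
o=robot.observe(); print(o["clock"],o["eef_pos"],o["ft_force"],o["joints"].round(2) if hasattr(o["joints"],"round") else o["joints"])
c=cams.read_camera("scene"); im=cv2.resize(c["img"][170:330,230:430],None,fx=3,fy=3); cv2.imwrite("pics/g1.png",im[...,::-1])
E
```

```text
1 [-0.96  0.41  0.31  1.74 -0.14  1.02 -0.19]
1 [-0.91  0.56  0.26  1.83 -0.2   0.78 -0.15]
1 [-0.64  0.33  0.74  1.79 -0.24  1.11  0.14]
1 [-0.72  0.47  0.62  1.88 -0.35  0.89  0.03]
-1 [-0.51  0.41 -0.27  1.71  0.13  1.04  2.72]
-1 [-0.47  0.57 -0.33  1.8   0.24  0.81  2.63]
-1 [-0.93  0.52  1.22  1.81 -0.53  1.19 -2.72]
-1 [ 0.51  0.62 -1.03  1.81  0.6   1.06  2.36]
3.6167 [521.19351456 368.68712089  58.43191121] [ 0.39079122 -0.37822763  0.43598849] [-0.92  0.56  0.27  1.83 -0.2   0.78 -0.14]
```

View pics/g1.png

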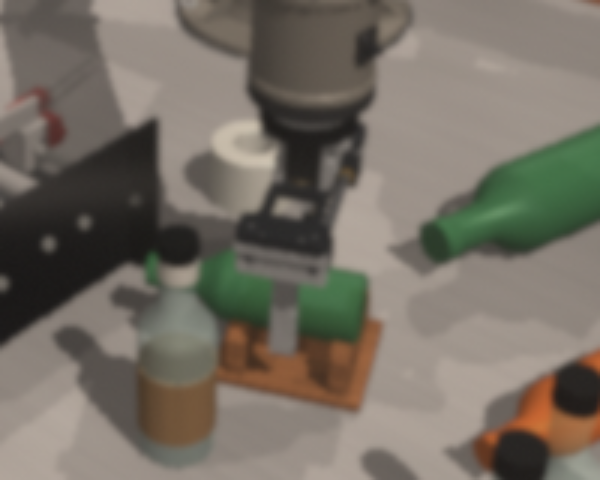

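The gripper straddles the bottle body with the finger at crop (285,310), between the two boards and clear of the full bottle. I'll grip, lift and carry.

```bash
python3 - <<'E'
from h import *
robot.grip(0.5,effort=20); o=robot.observe(); print("gap",o["finger_gap"],o["grip_force"])
robot.move_linear([521,368.5,250],rate=120)
o=robot.observe(); print(o["clock"],o["finger_gap"],o["grip_force"],o["ft_force"].round(1),o["ft_torque"].round(2))
robot.movep(lab(0,9,250),quat(NL)); robot.move_linear(lab(0,9,150),rate=80)
o=robot.observe(); print(o["clock"],o["eef_pos"],lab(0,9,150),o["ft_force"].round(1),o["finger_gap"])
ims=[]
for n,(x0,y0,x1,y1) in (("scene",(85,145,285,305)),("top",(255,75,425,205))):
    c=cams.read_camera(n); f=400/(x1-x0)
    ims.append(cv2.resize(c["img"][y0:y1,x0:x1],None,fx=f,fy=f,interpolation=cv2.INTER_CUBIC)[:305])
    cs=green(c["img"],(x0,y0,x1,y1))[:,0,:]; print(n,cs.min(0),cs.max(0))
    print("pred mouth/base",proj(c,lab(0,-116,152)),proj(c,lab(0,64,152)))
cv2.imwrite("pics/c1.png",np.hstack(ims)[...,::-1])
E
```

```text
gap 0.6340812927073136 19.994572699069977
6.05 0.6346642730960473 19.983008801937103 [ 0.   0.2 -3.5] [0.03 0.06 0.03]
8.95 [593.05433436 -29.00656497 150.50313421] [592.74731374 -29.00670399 150.        ] [ 0.1  1.4 -4.2] 0.6360276745979364Traceback (most recent call last):
  File "<stdin>", line 11, in <module>
  File "h.py", line 13, in green
    cs,_=cv2.findContours(k,cv2.RETR_EXTERNAL,cv2.CHAIN_APPROX_NONE); return max(cs,key=cv2.contourArea)
                                                                             ~~~^^^^^^^^^^^^^^^^^^^^^^^^
ValueError: max() iterable argument is empty
```

```bash
python3 - <<'E'
from h import *
ims=[]
for n,(x0,y0,x1,y1) in (("scene",(85,145,285,305)),("top",(255,75,425,205))):
    c=cams.read_camera(n); f=400/(x1-x0)
    ims.append(cv2.resize(c["img"][y0:y1,x0:x1],None,fx=f,fy=f,interpolation=cv2.INTER_CUBIC)[:305])
    print("pred mouth/base",f*(proj(c,lab(0,-116,152))-(x0,y0)),f*(proj(c,lab(0,64,152))-(x0,y0)))
print(robot.observe()["ft_force"].round(1))
cv2.imwrite("pics/c1.png",np.hstack([cv2.copyMakeBorder(i,0,320-i.shape[0],0,0,0) for i in ims])[...,::-1])
E
```

```text
pred mouth/base [163.13911286  70.97586471] [244.84283486 113.85800681]
pred mouth/base [315.15408605 162.96658191] [159.63529989 160.70563143]
[-1.1  0.1 -2.9]
```

View pics/c1.png

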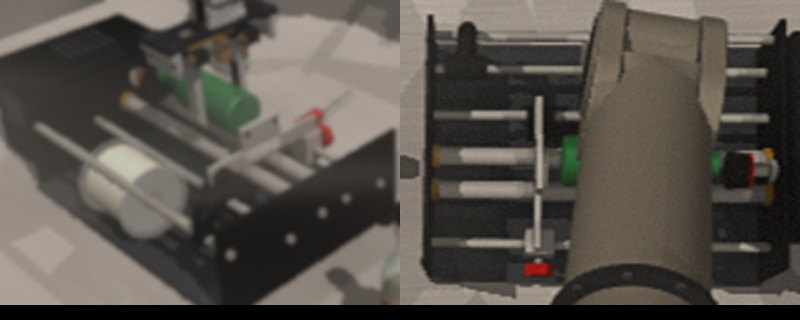

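The top view shows the mouth at (721,164) about 8 mm short of the cup lip at (727), and the base at (562,160) about 18 mm short of the guide pad at (546). The bottle is aligned with the groove, so I'll shift it 5 mm away from the cup and lower it.

```bash
python3 - <<'E'
from h import *
robot.move_linear(lab(0,14,150),rate=40); robot.move_linear(lab(0,14,126),rate=60); robot.hold(0.3)
hit=robot.move_linear(lab(0,14,114),rate=12,stop_force=3)
o=robot.observe(); print(hit,o["clock"],o["eef_pos"].round(1),lab(0,14,0),o["ft_force"].round(1),o["finger_gap"])
robot.hold(0.3); print(robot.observe()["ft_force"].round(1),robot.observe()["eef_pos"])
E
```

```text
True 10.8917 [592.9 -24.  118.2] [592.94026581 -24.01042843   0.        ] [0.8 0.2 5. ] 0.6337439285409909
[-0.1 -0.6  5.9] [592.8704359  -23.97602668 118.19835835]
```

```bash
python3 - <<'E'
from h import *
robot.grip(0.72); robot.grip(1.0); p=robot.observe()["eef_pos"]
robot.move_linear([p[0],p[1],250],rate=120)
robot.movep(lab(0,145,250),quat(NL))
o=robot.observe(); print(o["clock"],o["eef_pos"],o["ft_force"].round(1))
ims=[]
for n,(x0,y0,x1,y1) in (("scene",(85,145,285,305)),("top",(255,75,425,205))):
    c=cams.read_camera(n); f=400/(x1-x0)
    ims.append(cv2.resize(c["img"][y0:y1,x0:x1],None,fx=f,fy=f,interpolation=cv2.INTER_CUBIC)[:305])
cv2.imwrite("pics/d1.png",np.hstack([cv2.copyMakeBorder(i,0,320-i.shape[0],0,0,0) for i in ims])[...,::-1])
E
```

```text
14.0083 [597.71888391 107.61660964 249.37320415] [-1.  -1.6  0.3]
```

View pics/d1.png

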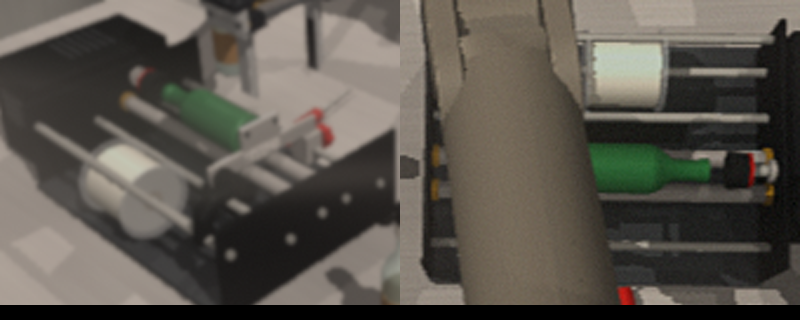

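The bottle lies in the groove, released, with its mouth at (711,169) facing the cup at (727,169) and its base just ahead of the guide. I'll close the gripper, go behind the guide and push while logging force.

```bash
cat >> h.py <<'E'
def force():
    f=[]
    for _ in range(5): robot.hold(0.03); f.append(robot.observe()["ft_force"])
    return np.mean(f,0)
E
python3 - <<'E'
from h import *
robot.grip(0.0,effort=20); robot.move_linear(lab(0,140,250),rate=100); robot.move_linear(lab(0,140,128),rate=100,stop_force=10)
f0=force(); print("f0",f0.round(2))
print(robot.move_linear(lab(0,74,128),rate=30,stop_force=9),robot.observe()["eef_pos"].round(1))
y=74
while y>54:
    f=force()-f0; p=robot.observe()["eef_pos"]; print(y,p[1].round(1),f.round(1))
    if f[1]>7.5: break
    y-=2; robot.move_linear(lab(0,y,128),rate=20)
print(robot.observe()["clock"])
c=cams.read_camera("top"); x0,y0,x1,y1=255,100,425,190
a=cv2.resize(c["img"][y0:y1,x0:x1],None,fx=4,fy=4,interpolation=cv2.INTER_CUBIC); cv2.imwrite("pics/e1.png",a[...,::-1])
E
```

```text
f0 [0.16 0.23 0.15]
False [595.3  36.  128. ]
74 35.9 [0.1 2.5 0.3]
72 33.6 [0.4 1.  0.4]
70 31.7 [0.5 1.3 0.2]
68 29.8 [0.  1.6 0.3]
66 27.8 [0.7 1.6 0. ]
64 25.8 [1.  1.3 0.3]
62 23.8 [0.4 0.9 0.4]
60 22.2 [0.7 4.  0.8]
58 20.3 [0.7 5.2 0.3]
56 18.6 [0.8 6.8 0.5]
23.825
```

View pics/e1.png

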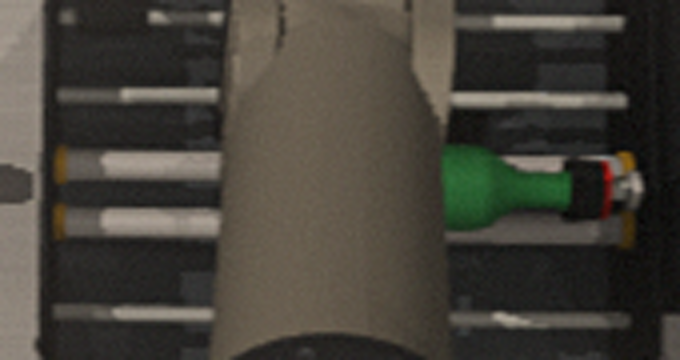

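The mouth has met the cup: contact came at TCP y≈23.2, and force then rises at ~0.7 N/mm. The cup lip is now at (565,187) with the neck entering it. I'll go on to half travel, about 10 mm past contact, and check seating by comparing the hidden neck length with the earlier picture.

```bash
python3 - <<'E'
from h import *
robot.move_linear(lab(0,50.3,128),rate=10); robot.hold(0.4)
f=force(); o=robot.observe(); print(o["clock"],o["eef_pos"].round(2),f.round(1))
c=cams.read_camera("top"); cv2.imwrite("pics/f.png",c["img"][...,::-1])
def prof(im,u):  # green width per column, u: column coordinates in original px
    h=cv2.cvtColor(im,cv2.COLOR_BGR2HSV); m=cv2.inRange(h,(50,90,20),(90,255,255))>0; return u,m.sum(0)
def edges(n,u,w,sc):
    g=np.arange(330,400,.25); W=np.interp(g,u,w/sc); W0=W.max()
    y=lambda uu:plane(c,(uu,139),120)[1].round(1)
    last=lambda t:g[W>t].max()
    print(n,"maxw",W0,"shoulder y(w=75%)",y(last(.75*W0)),"y(65%)",y(last(.65*W0)),"end of green",y(last(3)))
d=cv2.imread("pics/d1.png")[:305,400:]; f=400/170
edges("before",*prof(d[150:200],(np.arange(400)+.5)/f+254.5),f)
e=cv2.imread("pics/f.png")[137:162]; edges("now",*prof(e,np.arange(560.)),1)
h=cv2.cvtColor(c["img"],cv2.COLOR_RGB2HSV)[135:155,380:420]; m=((h[...,0]<8)|(h[...,0]>172))&(h[...,1]>150)&(h[...,2]>80); print("red ring col",np.where(m)[1].mean()+380)
e0=cv2.imread("pics/top1.png"); h=cv2.cvtColor(e0,cv2.COLOR_BGR2HSV)[135:155,380:420]; m=((h[...,0]<8)|(h[...,0]>172))&(h[...,1]>150)&(h[...,2]>80); u0=np.where(m)[1].mean()+380
print("rest",u0)
a=cv2.resize(c["img"][100:190,330:425],None,fx=6,fy=6,interpolation=cv2.INTER_CUBIC); cv2.imwrite("pics/g.png",a[...,::-1])
E
```

```text
24.9583 [594.39  13.75 128.03] [ 0.9 10.7  1.3]
before maxw 18.275 shoulder y(w=75%) -98.0 y(65%) -102.9 end of green -154.4
now maxw 20.0 shoulder y(w=75%) -135.6 y(65%) -139.8 end of green -188.5
red ring col 407.72727272727275
rest 404.03846153846155
```

View pics/g.png

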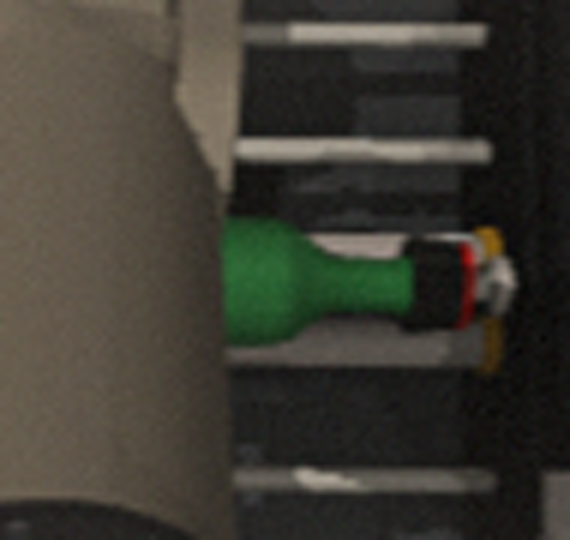

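The picture shows the neck inside the cup, with green ending at (412,285) at the lip's upper edge and the red ring at (467,285). The ring has moved about 9.8 mm from rest. The mouth is roughly 6–8 mm inside the lip, so it is seated. The push is 10.7 N, which matches half travel, so I'm handing in.

```bash
python3 - <<'E'
from h import *
print(force().round(1),robot.observe()["eef_pos"].round(1)); print(job.finish_job())
E
```

```text
[ 0.7 11.   0.7] [594.4  13.8 128. ]
the job is handed in; nothing more can be done
None
```

The job is handed in: the small green bottle lies released on the rollers with its mouth seated in the cup, and the gripper is holding the guide with a steady push of about 11 N, with the cup pushed in about 10 mm of its 20 mm.

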